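Swing a brass blank round the jig's pin into its spring catch

TASK

Fit the hole of the brass blank over the pin of the jig so that it lies flat on the plate with its free end well short of the blue stop, on the open, ramp side of the brass catch. Then swing the free end round the pin, past the spring catch and against the rubber-faced stop, until the catch snaps out behind it, and leave it held there. Press gently (never more than about 1.5 kg of force against the jig), and leave the other things on the bench alone.

Things in the scene. Friction and masses are not known exactly. Their poses are not given: they have to be found in the camera images.
- jig: grey plate fixed to the bench; origin at bench level (z=0) under the pin. In its frame the plate spans x -165..70, y -34..228 mm, top at z 12. A blue L-shaped stop carriage stands on it, 22 mm over the plate, on the +x and +y sides. The blank must end up lying along +y from the pin; its free end comes there from the -x side. Force between blank and jig must stay under 25 N
- stop_mid (a point): fixed point on the plate top at jig x 0, y 165 mm: where the middle of the blank's free end finally lies if the carriage is set mid-way. The carriage is locked anywhere within 5 degrees either way round the pin; its setting is in NO reading, so the true end place (jig x -15..15 mm) must be found by feel or sight
- buffer_mid (a point): fixed point on the plate top: where the face of the carriage's black rubber spring buffer (20 mm wide, facing jig -x, 132 mm from the pin) stands at the mid-way setting, jig x 10.5 mm. Spring 4 N per mm, 1 N preload, 7 mm travel, then rigid. The blank meets it 1.5 mm before the catch snaps, then is held by it against the catch; a firm 13 N push seats it
- pin_top (a point): tip of the steel pin, 38 mm over the bench (26 mm over the plate): 10 mm diameter for the lower 16 mm, then a cone to 4 mm at the tip
- blank: loose brass bar, 180 x 24 x 8 mm, 0.2 to 0.36 kg, flat on the bench at the start; origin at the centre of its underside, x along its length towards the free end, z up. A 13 mm round hole goes through it near its -x end
- blank_hole (a point): centre of the hole at the blank's underside, 75 mm from the blank's origin along its -x and 15 mm from that end
- blank_end (a point): middle of the lower edge of the blank's free end, 90 mm from its origin along +x, 165 mm from the hole centre
- catch (a joint): how far the brass spring catch (at the blank's free end, pointing to jig -y) is pressed in (m): 0 out, 0.0115 fully in. The blank meets its 35 degree ramp about 45 mm short of the end place, presses it in 7 mm, and it snaps out behind the rear edge. Pushed 120 mm from the pin, the blank takes 1-3 N to slide, up to 9 N to pass the catch's ramp, about 10 N when it snaps
- steel_strip: loose grey steel strip without a hole, 140 x 18 x 6 mm, origin under its centre; leave alone
- file: loose file with a wooden handle, 215 mm long, lying on the bench; leave alone
- hammer: loose hammer lying on the bench; leave alone
- wax_tube: loose green wax cylinder, 28 mm across, 30 mm tall, standing; leave alone
- jar: loose closed jar, 60 mm across, 70 mm tall; leave alone
- pliers: loose pliers with black handles, 165 mm long; leave alone
- spool: loose wooden spool, 44 mm across, 30 mm tall; leave alone
There are look-alikes about, which are no part of the job. Of the things that look like the blank, the smaller one is meant.

How it is judged (in metres and radians):
On the way, in this order (a step that is already met when the one before it is completed fails the run):
1. the blank lies flat on the plate with its hole on the pin and its free end well short of the catch, on the open side (horizontal distance between blank_hole and pin_top below 0.004 m and z of blank_hole in the frame of jig below 0.015 m and angle between blank's own z axis and vertical below 0.03 rad and x of blank_end in the frame of jig below -0.08 m), for 0.2 s.
2. the blank, on the pin, presses the catch in (horizontal distance between blank_hole and pin_top below 0.004 m and z of blank_hole in the frame of jig below 0.015 m and angle between blank's own z axis and vertical below 0.03 rad and value of joint catch above 0.004 m).
At the end, for the whole second after the job is handed in: Blank flat on the plate, hole on the pin (within 4 mm; underside within 3 mm of the plate), free end past the catch and at the stop (end centre beyond jig x = -17.5 mm), catch out again behind it (pressed in under 2 mm), blank at rest (horizontal distance between blank_hole and pin_top below 0.004 m and z of blank_hole in the frame of jig below 0.015 m and angle between blank's own z axis and vertical below 0.03 rad and value of joint catch below 0.002 m and x of blank_end in the frame of jig above -0.0175 m and y of blank_end in the frame of jig above 0.15 m and linear speed of blank below 0.01 m/s); the robot touches nothing.
It fails at once if the blank is forced against the jig with more than 25 N (contact force between blank and jig above 25 N).
It fails at once if another thing on the bench is moved by more than 20 mm (distance of any of steel_strip, file, hammer, wax_tube, jar, pliers, spool from where it was at the start of the episode above 0.02 m).
It also fails if it takes over 72 s, if anything falls off the work surface, if the arm or the gripper's body presses on something with over 40 N, if the wrist force passes 120 N, or if a joint passes its speed limit or range.

ROBOT

A 6-joint arm with a two-finger parallel gripper is mounted at the origin on the work surface. World frame = base frame: x ahead of the robot, y to its left, z up, the work surface at z = 0. Lengths are in m, angles in degrees, forces in N, time in s.
With the tool pointing down it reaches from about 0.3 to 0.75 m from the base axis. Payload 8.5 kg.
Tool frame: the origin (TCP) lies midway between the tips of the shut fingers; the grasp point (between the pads) lies 19 mm behind it; z points along the fingers, y is the line along which they close (so a half turn about z gives the same grasp; the last joint's range is limited). The gripper opens to 85 mm and grips with 20 to 120 N. Pads are 22 mm wide; open, the fingers measure 114 mm over their backs; the gripper's body (76 mm by 85 mm) begins 54 mm behind the grasp point. The pads swing forward as they close: fully open they stand 13 mm farther back than shut.
Start: joints at [-87.393, 21.807, 74.336, -0, 83.858, -12.336], TCP at [0.142, -0.531, 0.231] pointing down, gripper open.
Joint ranges: [-178.18, 178.18], [-50.72, 133.34], [12.68, 142.11], [-81.47, 261.47], [9.98, 163.14], [-165.26, 165.26]. Speed limits (degrees/s): [136.94, 136.94, 180, 180, 180, 180].

INTERFACE

Orientations are given as a 3x3 rotation matrix whose columns are the frame's x, y, z axes.
In Python, from rig import env, get_image, close_job gives the robot as it stands.
- The arm moves only by the tool step_arm, never from a script. Its argument "targets" is a list of rows, each a list of 2 entries, a list of its own where there are three numbers: the shift along the tool's x, y, z as a fraction of full scale, then the turn, a rotation vector about the tool's x, y, z as a fraction of full scale. In form: [[[x, y, z], [wx, wy, wz]], ...]. A call has 1 to 10 rows; each row is the pose to reach, as a shift and turn from the pose commanded when the call began, along the tool's axes at that moment; what a row does not reach only later rows make up. Full scale, the value 1, is 0.3 m for a shift and 45 degrees for a turn. A row lasts 1/12 s, in which the tool goes at most 41.7 mm and 7.16 degrees, less where a joint would pass 70% of its speed; a pose out of reach is approached as far as the arm can. A call with a number of a shift or a turn outside -1 to 1 is refused whole. A call with a gripper value outside its range is refused whole. "jaw" is the finger opening in mm, from 0 to 85.4, set as the call begins (left out, the last holds). The fingers move at their own pace and stop on an object; "grip_force" is the grip in N (left out, the last holds). Time passes only in rows, so rows that repeat a pose let the fingers close. It gives the time, the measured TCP pose, the force, the opening and the grip force at its end, in the units of the state.
- env.observe(): the state, without advancing time (a new reading comes with each control period).
- get_image(name): name is "scene" or "top" or "wrist"; returns a dict with "img" (480x640x3 uint8, red, green, blue), "z_map" (480x640 float32, m along the optical axis (not along the pixel's ray), 0 where there is no reading), "intrinsics" (3x3 intrinsics, pixels), "rvec" (rotation vector, rad) and "tvec" (3), from world to camera coordinates, as OpenCV has them. Camera axes: x right, y down, z forward; pixel columns grow to the right and rows downward; lengths in m; the calibration is good to about 2 mm. A picture is of the moment at which its call begins.
- close_job(): hands the job in; it is judged then, once.
The state is a dict: "time_s": time; "q": joint angles; "qvel": joint speeds; "joint_efforts": joint torques, N m; "position": TCP position; "tool_rot": TCP orientation; "ft_force": force on the tool from outside, world axes, zero at the start; "wrist_torque": the same for the moment, N m; "grip_width": finger opening in m; "gripper_force": force on a finger pad.
Only numpy, scipy, OpenCV 4.12 (cv2) and the standard library are available. Lean on these libraries where they do the work, as an engineer would, in place of code of your own. Each camera call takes 0.05 s, during which the arm holds its last target. There are 200 camera calls.

## Working session

There is one attempt and no reset: what is moved stays moved. The work goes in short steps, Python scripts to look and compute and a tool call to move; the robot and the scene stay as the last step left them, time stands still between calls to the robot, and variables do not carry over. Pictures are saved under pics/ and viewed, at most 10 in all, crops included, and the job is handed in when it is done.

Besides the shell and the picture viewer there is one more tool, called after ">>>" by a JSON object that holds its "fn" and its "kwargs", one argument or row to a line. step_arm: Moves the arm, as the interface text tells. Its arguments: {"type":"object","properties":{"targets":{"type":"array","items":{"type":"array"}},"jaw":{"type":"number"},"grip_force":{"type":"number"}},"required":["targets"]}

```bash
mkdir -p pics; ls; cat > h.py <<'E'
import numpy as np, cv2
from rig import env, get_image, close_job
def cap(n):
    d=get_image(n); np.savez(f'/tmp/{n}.npz',**d); return d
def ld(n): return dict(np.load(f'/tmp/{n}.npz'))
def unproj(d,u,v,z=None,plane=None):
    K=d['intrinsics'];R=cv2.Rodrigues(np.array(d['rvec'],float))[0];t=np.array(d['tvec'],float).ravel()
    r=np.linalg.inv(K)@np.array([u,v,1.]); c=-R.T@t; w=R.T@r
    if plane is not None: return c+w*(plane-c[2])/w[2]
    if z is None: z=d['z_map'][int(round(v)),int(round(u))]
    return c+w*z
def proj(d,p): return cv2.projectPoints(np.array(p,float).reshape(-1,1,3),np.array(d['rvec'],float),np.array(d['tvec'],float),d['intrinsics'],None)[0].reshape(-1,2)
def save(img,f): cv2.imwrite('pics/'+f,cv2.cvtColor(img,cv2.COLOR_RGB2BGR))
E
python3 - <<'E'
from h import *
for n in ['top','scene']:
    d=cap(n); save(d['img'],n+'1.png'); print(n,d['intrinsics'][0],d['tvec'])
o=env.observe(); print(o)
E
```

```text
pics
top [495.65994083   0.         318.57060187] [-0.02320119  0.51140066  1.32944034]
scene [523.4839907   0.        324.1607467] [-0.21735714 -0.34621224  1.44868502]
{'time_s': 0.1, 'q': array([-8.73928417e+01,  2.18385698e+01,  7.43780809e+01,  6.80695069e-04,
        8.38561908e+01, -1.23357367e+01]), 'qvel': array([ 0.07339605, -0.06792375, -0.18592291,  0.09032398,  0.03140197,
        0.05887053]), 'joint_efforts': array([ 3.97610158e-03, -4.49216545e+01, -2.31655455e+01, -1.65708207e-04,
        3.64593994e-03,  1.12949232e-05]), 'position': array([ 0.14181079, -0.53115254,  0.23077373]), 'tool_rot': array([[ 9.66183640e-01,  2.57854943e-01, -4.60297609e-05],
       [ 2.57854792e-01, -9.66182846e-01,  1.27054410e-03],
       [ 2.83142912e-04, -1.23944792e-03, -9.99999192e-01]]), 'ft_force': array([-0.50076432,  0.42544646,  0.56283546]), 'wrist_torque': array([ 0.00590259, -0.05559611,  0.03159827]), 'gripper_force': 0.0, 'grip_width': 0.0856911115524104}
```

View pics/top1.png

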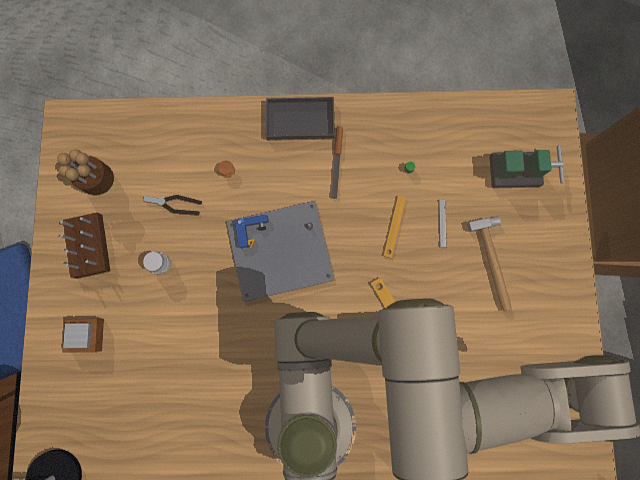

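View pics/scene1.png

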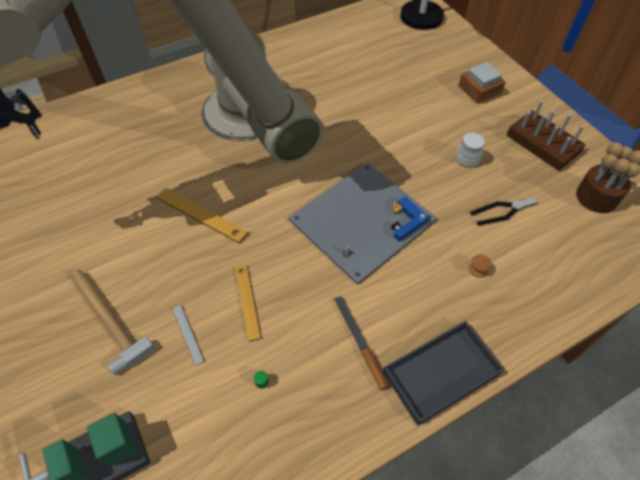

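Candidates for the blank: brass bar A at top (395,227) / scene (248,302); brass bar B at top (380,290, partly hidden) / scene (203,216), which looks longer; the steel strip at top (442,223) has no hole. I expect A, the smaller, and check it in an enlarged crop with measured lengths.

```bash
python3 - <<'E'
from h import *
d=ld('top'); s=ld('scene')
c=cv2.resize(d['img'][190:310,220:420],(800,480),interpolation=cv2.INTER_CUBIC); save(c,'topc.png')
c=cv2.resize(s['img'][150:350,140:440],(800,533),interpolation=cv2.INTER_CUBIC); save(c,'scenec.png')
# bar B length from scene
for a in [(160,195),(246,238),(241,268),(254,338)]: print(unproj(s,*a,plane=.008))
for a in [(401,198),(389,256),(308,226)]: print(unproj(d,*a,plane=.008), unproj(d,*a))
E
```

```text
[ 0.18189433 -0.3095666   0.008     ]
[ 0.3968971  -0.18094172  0.008     ]
[ 0.4640123  -0.22396784  0.008     ]
[ 0.62702425 -0.2693311   0.008     ]
[ 0.62133461 -0.26872537  0.008     ] [ 0.62130914 -0.26870962  0.00810253]
[ 0.45422261 -0.2279854   0.008     ] [ 0.45473758 -0.22848535  0.00397843]
[ 0.54425356 -0.00076537  0.008     ] [ 0.5399949  -0.00163382  0.03007764]
```

View pics/topc.png

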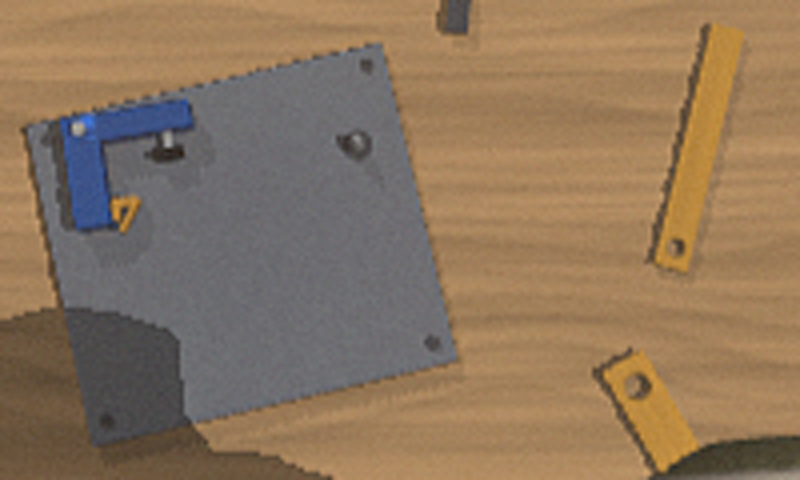

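View pics/scenec.png

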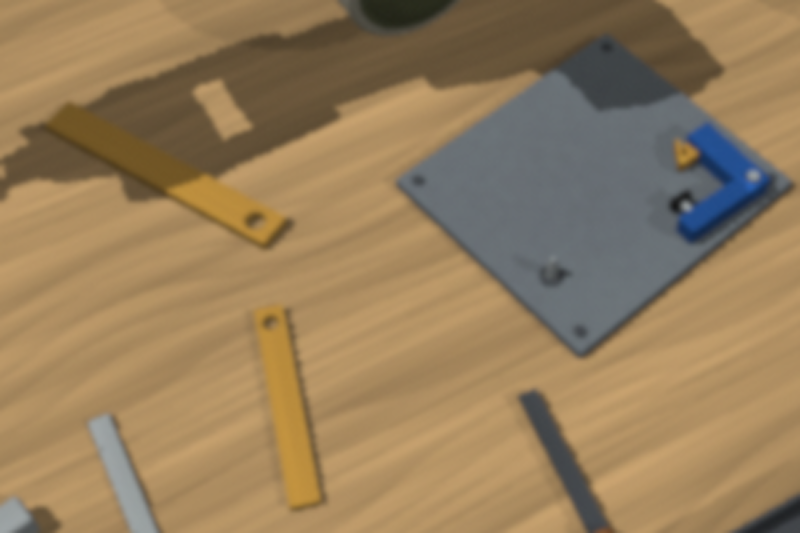

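Measured lengths: A is about 173–176 mm with its hole at the near end, top px (389.5,252). B is about 250 mm, hole at scene px (236,232). So A is the blank. The pin is at top px (309,226), and the jig's +y points left and slightly toward the robot. I move over A to look from close by.

>>> {"fn": "step_arm", "kwargs": {
  "targets": [
    [[0.76,-0.285,0],[0,0,0.32]],
    [[0.76,-0.285,0],[0,0,0.32]],
    [[0.76,-0.285,0],[0,0,0.32]],
    [[0.76,-0.285,0],[0,0,0.32]],
    [[0.76,-0.285,0],[0,0,0.32]],
    [[0.76,-0.285,0],[0,0,0.32]],
    [[0.76,-0.285,0],[0,0,0.32]],
    [[0.76,-0.285,0],[0,0,0.32]],
    [[0.76,-0.285,0],[0,0,0.32]]
  ],
  "jaw": 45
}}

```text
time_s: 0.85
position: [0.3398, -0.3901, 0.2311]
tool_rot: [[1.0, 0.01, -0.0], [0.01, -1.0, 0.0], [-0.0, -0.0, -1.0]]
ft_force: [0.1, -0.0, -0.5]
grip_width: 0.0448
gripper_force: 0.0
```

```bash
cat >> h.py <<'E'
def go(x,y,z,hd=None,grasp=None):
    o=env.observe();R=o['tool_rot'];p=o['position'];h=np.degrees(np.arctan2(R[1,0],R[0,0]))
    v=np.array([x,y,z])-p; sh=R.T@v/.3
    from scipy.spatial.transform import Rotation as Ro
    tgt=R if hd is None else np.array([[np.cos(a:=np.radians(hd)),np.sin(a),0],[np.sin(a),-np.cos(a),0],[0,0,-1]])
    rv=np.degrees(Ro.from_matrix(R.T@tgt).as_rotvec())/45
    print('t',o['time_s'],'pos',p.round(4),'hd',round(h,2),'F',o['ft_force'].round(1),'w',round(o['grip_width'],4),'shift',sh.round(4),'turn',rv.round(4))
E
python3 -c "
from h import *
go(.54,-.2475,.2,-14)"
```

```text
t 0.85 pos [ 0.3398 -0.3901  0.2311] hd 0.56 F [ 0.1 -0.  -0.5] w 0.0448 shift [ 0.6719 -0.4689  0.1035] turn [-2.000e-04  6.000e-04  3.235e-01]
```

>>> {"fn": "step_arm", "kwargs": {
  "targets": [
    [[0.67,-0.47,0.0],[0,0,0.32]],
    [[0.67,-0.47,0.0],[0,0,0.32]],
    [[0.67,-0.47,0.0],[0,0,0.32]],
    [[0.67,-0.47,0.0],[0,0,0.32]],
    [[0.67,-0.47,0.0],[0,0,0.32]],
    [[0.67,-0.47,0.0],[0,0,0.32]],
    [[0.67,-0.47,0.0],[0,0,0.32]],
    [[0.67,-0.47,0.0],[0,0,0.32]],
    [[0.67,-0.47,0.0],[0,0,0.32]],
    [[0.67,-0.47,0.0],[0,0,0.32]]
  ]
}}

```text
time_s: 1.68
position: [0.5385, -0.2488, 0.2313]
tool_rot: [[0.97, -0.242, -0.001], [-0.242, -0.97, -0.0], [-0.0, 0.0, -1.0]]
ft_force: [-0.3, -0.8, 0.7]
grip_width: 0.0453
gripper_force: 0.0
```

```bash
python3 - <<'E'
from h import *
go(.54,-.2475,.2,-14)
d=cap('wrist'); t=cap('top')
m=d['z_map']; print(m[m>0].min(), np.median(m))
save(d['img'],'w1.png')
def brass(d,box):
    hsv=cv2.cvtColor(d['img'],cv2.COLOR_RGB2HSV); k=cv2.inRange(hsv,(15,150,90),(30,255,255))
    n,l,s,c=cv2.connectedComponentsWithStats(k); return [(s[i],c[i].round(1)) for i in range(1,n) if s[i][4]>100],l
for x in brass(d,0)[0]: print(x)
print([unproj(d,*x[1]) for x in brass(d,0)[0]])
E
```

```text
t 1.6833 pos [ 0.5385 -0.2488  0.2313] hd -14.0 F [-0.3 -0.8  0.7] w 0.0453 shift [ 0.0039 -0.0054  0.1042] turn [ 0.0003  0.0006 -0.0001]
0.05497557 0.3565143
(array([ 309,  116,   27,  165, 3717], dtype=int32), array([321.6, 194.7]))
(array([ 295,  324,   93,   79, 2695], dtype=int32), array([340.7, 366.6]))
[array([ 0.55092139, -0.24948294,  0.00698237]), array([ 0.33539456, -0.22004394,  0.00980435])]
```

View pics/w1.png

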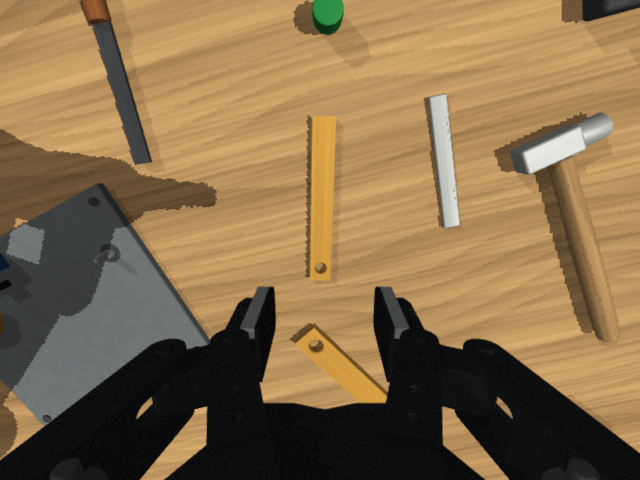

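The wrist view shows the blank at px (311–336, 116–280), hole at (320,268). The strip is to its right at (445,160) and the long bar is below at (340,367). The pin is at (108,253) on the jig. Next I fit the blank's outline and triangulate the hole and pin from the wrist and top views.

```bash
python3 - <<'E'
from h import *
from scipy.ndimage import binary_fill_holes
d=ld('wrist'); t=ld('top')
def bar(d,pt):
    hsv=cv2.cvtColor(d['img'],cv2.COLOR_RGB2HSV); k=cv2.inRange(hsv,(14,120,60),(32,255,255))
    # wood rejection by height
    zz=np.zeros(k.shape); 
    n,l,s,c=cv2.connectedComponentsWithStats(cv2.inRange(hsv,(15,165,60),(32,255,255)),connectivity=4)
    m=binary_fill_holes(l==l[pt[1],pt[0]]); v,u=np.nonzero(m)
    P=np.array([unproj(d,a,b,plane=.008) for a,b in zip(u,v)])
    r=cv2.minAreaRect((P[:,:2]*1000).astype(np.float32)); 
    zs=np.median([unproj(d,a,b)[2] for a,b in zip(u[::7],v[::7])])
    print('bar',r,'z',zs, len(u)); return r
bar(d,(322,200)); bar(t,(395,227))
def tri(obs):
    A=[];b=[]
    for dd,u,v in obs:
        c=unproj(dd,u,v,z=0.);w=unproj(dd,u,v,z=1.)-c;w/=np.linalg.norm(w);Q=np.eye(3)-np.outer(w,w);A.append(Q);b.append(Q@c)
    p=np.linalg.lstsq(np.vstack(A),np.hstack(b),rcond=None)[0]; return p.round(4),[ (proj(dd,p)[0]-[u,v]).round(1) for dd,u,v in obs]
print('hole',tri([(d,320.5,267.5),(t,389.5,251.75)]))
for dd,(u0,v0) in ((d,(108,250)),(t,(309,226))):
    P=[(unproj(dd,u,v),u,v) for u in range(u0-22,u0+23) for v in range(v0-22,v0+23)]
    P=[p for p in P if .02<p[0][2]<.05]
    print('pin pts',len(P),np.mean([p[0] for p in P],0),[ (p[0].round(4),p[1:]) for p in sorted(P,key=lambda p:-p[0][2])[:4]])
E
```

```text
bar ((541.981201171875, -247.099609375), (24.022062301635742, 178.02435302734375), 74.5835189819336) z 0.006688295637204106 3536
bar ((554.6767578125, -9.60369873046875), (1980.343505859375, 1404.7305908203125), 88.38343811035156) z -0.0014911794578131854 307191
hole (array([ 0.4676, -0.2289,  0.0034]), [array([1.4, 0.3]), array([-0.6, -0.2])])
pin pts 127 [ 0.54622774 -0.00649636  0.0292061 ] [(array([ 0.5454, -0.0058,  0.0388]), (96, 261)), (array([ 0.5475, -0.005 ,  0.0379]), (95, 259)), (array([ 0.5455, -0.0039,  0.0377]), (95, 261)), (array([ 0.5472, -0.0058,  0.0376]), (96, 259))]
pin pts 11 [ 0.53993567 -0.00291463  0.03020543] [(array([ 0.5416, -0.0047,  0.0364]), (309, 225)), (array([ 0.5446, -0.0047,  0.0355]), (309, 224)), (array([ 0.5421, -0.0018,  0.0342]), (308, 225)), (array([ 0.5451, -0.0018,  0.0335]), (308, 224))]
```

```bash
python3 - <<'E'
from h import *
d=ld('wrist');o=env.observe()
R=o['tool_rot'];p=o['position']
Rc=cv2.Rodrigues(np.array(d['rvec'],float))[0];c=-Rc.T@np.ravel(d['tvec'])
print('cam in tool',R.T@(c-p),'axis',R.T@Rc[2])
for x in (-.075,.075,.09,-.09): print(x,proj(d,p+R@np.array([x,0,0])))
go(.542,-.247,.2313,164.6)
E
```

```text
cam in tool [ 0.07425812  0.00106172 -0.1411488 ] axis [-0.29204148 -0.00112507  0.95640499]
-0.075 [[322.32777133 433.01235273]]
0.075 [[321.90703917 132.4378042 ]]
0.09 [[321.84941851  91.27313076]]
-0.09 [[322.35876398 455.15375998]]
t 1.7833 pos [ 0.5386 -0.2486  0.2315] hd -14.0 F [ 0.4  0.2 -0.4] w 0.045 shift [ 0.0097 -0.0078  0.0005] turn [-2.000e-04  3.000e-04 -3.969e+00]
```

The hole would be hidden behind the gripper in this grasp. With the tool turned half round, the hole stands in the wrist camera's view, so I turn it.

>>> {"fn": "step_arm", "kwargs": {
  "targets": [
    [[0.01,-0.008,0],[0,0,-0.99]],
    [[0.01,-0.008,0],[0,0,-0.99]],
    [[0.01,-0.008,0],[0,0,-0.99]],
    [[0.01,-0.008,0],[0,0,-0.99]],
    [[0.01,-0.008,0],[0,0,-0.99]],
    [[0.01,-0.008,0],[0,0,-0.99]],
    [[0.01,-0.008,0],[0,0,-0.99]]
  ]
}}

```text
time_s: 2.37
position: [0.5424, -0.2465, 0.2315]
tool_rot: [[0.857, 0.515, 0.0], [0.515, -0.857, -0.0], [0.0, 0.0, -1.0]]
ft_force: [0.3, -0.8, 0.4]
grip_width: 0.045
gripper_force: 0.0
```

>>> {"fn": "step_arm", "kwargs": {
  "targets": [
    [[0,0,0],[0,0,-0.99]],
    [[0,0,0],[0,0,-0.99]],
    [[0,0,0],[0,0,-0.99]],
    [[0,0,0],[0,0,-0.99]],
    [[0,0,0],[0,0,-0.99]],
    [[0,0,0],[0,0,-0.99]],
    [[0,0,0],[0,0,-0.99]]
  ]
}}

```text
time_s: 2.95
position: [0.5424, -0.2465, 0.2315]
tool_rot: [[0.25, 0.968, 0.0], [0.968, -0.25, -0.0], [-0.0, 0.0, -1.0]]
ft_force: [0.6, -0.0, 1.4]
grip_width: 0.0448
gripper_force: 0.0
```

>>> {"fn": "step_arm", "kwargs": {
  "targets": [
    [[0,0,0],[0,0,-0.99]],
    [[0,0,0],[0,0,-0.99]],
    [[0,0,0],[0,0,-0.99]],
    [[0,0,0],[0,0,-0.99]],
    [[0,0,0],[0,0,-0.99]],
    [[0,0,0],[0,0,-0.99]],
    [[0,0,0],[0,0,-0.99]]
  ]
}}

```text
time_s: 3.53
position: [0.5424, -0.2465, 0.2315]
tool_rot: [[-0.501, 0.865, 0.0], [0.865, 0.501, -0.0], [-0.0, -0.0, -1.0]]
ft_force: [0.3, -1.0, -0.3]
grip_width: 0.0446
gripper_force: 0.0
```

>>> {"fn": "step_arm", "kwargs": {
  "targets": [
    [[0,0,0],[0,0,-0.99]],
    [[0,0,0],[0,0,-0.99]],
    [[0,0,0],[0,0,-0.99]],
    [[0,0,0],[0,0,-0.99]],
    [[0,0,0],[0,0,-0.99]],
    [[0,0,0],[0,0,-0.99]],
    [[0,0,0],[0,0,-0.99]]
  ]
}}

```text
time_s: 4.12
position: [0.5424, -0.2465, 0.2315]
tool_rot: [[-0.964, 0.265, 0.0], [0.265, 0.964, -0.0], [-0.0, -0.0, -1.0]]
ft_force: [0.8, -0.4, -0.1]
grip_width: 0.0446
gripper_force: 0.0
```

```bash
cat >> h.py <<'E'
def holepose(d,zp,seed=None):
    from scipy.ndimage import binary_fill_holes
    hsv=cv2.cvtColor(d['img'],cv2.COLOR_RGB2HSV)
    k=cv2.inRange(hsv,(15,165,60),(32,255,255))
    n,l,s,c=cv2.connectedComponentsWithStats(k,connectivity=4)
    out=[]
    for i in range(1,n):
        if s[i][4]<1000: continue
        m=l==i; f=binary_fill_holes(m); v,u=np.nonzero(f)
        P=np.array([unproj(d,a,b,plane=zp) for a,b in zip(u,v)])
        r=cv2.minAreaRect((P[:,:2]*1000).astype(np.float32))
        n2,l2,s2,c2=cv2.connectedComponentsWithStats((f&~m).astype(np.uint8))
        hs=[(c2[j].round(1),s2[j][4],unproj(d,*c2[j],plane=zp).round(4)) for j in range(1,n2) if s2[j][4]>30]
        print('comp',s[i],'rect',np.round(r[0],1),np.round(r[1],1),round(r[2],2),'holes',hs)
E
python3 - <<'E'
from h import *
go(.542,-.247,.03,164.6)
d=cap('wrist'); holepose(d,.008); save(d['img'],'w2.png')
E
```

```text
t 4.1167 pos [ 0.5424 -0.2465  0.2315] hd 164.62 F [ 0.8 -0.4 -0.1] w 0.0446 shift [ 0.0009 -0.0019  0.6718] turn [-0.0002  0.0001  0.0003]
comp [ 286    0   70   52 1662] rect [ 364.7 -200.7] [59.1 34.3] 28.65 holes [(array([327.8,  20.4]), np.int32(269), array([ 0.3729, -0.1967,  0.008 ]))]
comp [ 313  118   23  164 3421] rect [ 541.  -246.5] [ 23.5 178.4] 74.69 holes [(array([323.9, 133.2]), np.int32(136), array([ 0.469 , -0.2269,  0.008 ]))]
```

>>> {"fn": "step_arm", "kwargs": {
  "targets": [
    [[0.002,-0.001,0.13],[0,0,0]],
    [[0.002,-0.001,0.26],[0,0,0]],
    [[0.002,-0.001,0.39],[0,0,0]],
    [[0.002,-0.001,0.52],[0,0,0]],
    [[0.002,-0.001,0.63],[0,0,0]],
    [[0.002,-0.001,0.69],[0,0,0]],
    [[0.002,-0.001,0.72],[0,0,0]],
    [[0.002,-0.001,0.745],[0,0,0]],
    [[0.002,-0.001,0.763],[0,0,0]],
    [[0.002,-0.001,0.763],[0,0,0]]
  ]
}}

```text
time_s: 5.0
position: [0.5426, -0.246, 0.0026]
tool_rot: [[-0.963, 0.271, 0.0], [0.271, 0.963, -0.0], [-0.001, -0.0, -1.0]]
ft_force: [-0.1, 0.7, -0.6]
grip_width: 0.0453
gripper_force: 0.0
```

>>> {"fn": "step_arm", "kwargs": {
  "targets": [
    [[0,0,0],[0,0,0]],
    [[0,0,0],[0,0,0]],
    [[0,0,0],[0,0,0]],
    [[0,0,0],[0,0,0]],
    [[0,0,0],[0,0,0]],
    [[0,0,0],[0,0,0]],
    [[0,0,0],[0,0,0]],
    [[0,0,0],[0,0,0]]
  ],
  "jaw": 15,
  "grip_force": 50
}}

```text
time_s: 5.67
position: [0.5431, -0.246, 0.0039]
tool_rot: [[-0.963, 0.27, 0.002], [0.27, 0.963, -0.002], [-0.002, -0.001, -1.0]]
ft_force: [-0.8, -0.2, 7.0]
grip_width: 0.0221
gripper_force: 49.3
```

>>> {"fn": "step_arm", "kwargs": {
  "targets": [
    [[0,0,-0.03],[0,0,0]],
    [[0,0,-0.08],[0,0,0]],
    [[0,0,-0.15],[0,0,0]],
    [[0,0,-0.25],[0,0,0]],
    [[0,0,-0.35],[0,0,0]],
    [[0,0,-0.35],[0,0,0]],
    [[0,0,-0.35],[0,0,0]]
  ]
}}

```text
time_s: 6.25
position: [0.5429, -0.2457, 0.109]
tool_rot: [[-0.963, 0.27, 0.002], [0.27, 0.963, -0.002], [-0.003, -0.001, -1.0]]
ft_force: [0.4, 0.4, -4.5]
grip_width: 0.0219
gripper_force: 49.6
```

```bash
python3 - <<'E'
from h import *
go(.54,0,.15,-32)
d=cap('wrist'); holepose(d,env.observe()['position'][2]+.005); save(d['img'],'w3.png')
print([unproj(d,322,v) for v in (140,180,220)])
E
```

```text
t 6.25 pos [ 0.5429 -0.2457  0.109 ] hd 164.35 F [ 0.4  0.4 -4.5] w 0.0219 shift [ 0.2298  0.786  -0.1381] turn [-5.3000e-03 -1.0000e-03 -3.6367e+00]
comp [  293    88    63   322 16515] rect [ 526.2 -241.7] [ 24.3 147.3] 74.38 holes [(array([323.6, 129.6]), np.int32(883), array([ 0.4694, -0.226 ,  0.1123]))]
[array([ 0.47448422, -0.22875122, -0.00154418]), array([ 0.48783732, -0.23185447,  0.11170261]), array([ 0.50393913, -0.23639414,  0.11102527])]
```

View pics/w3.png

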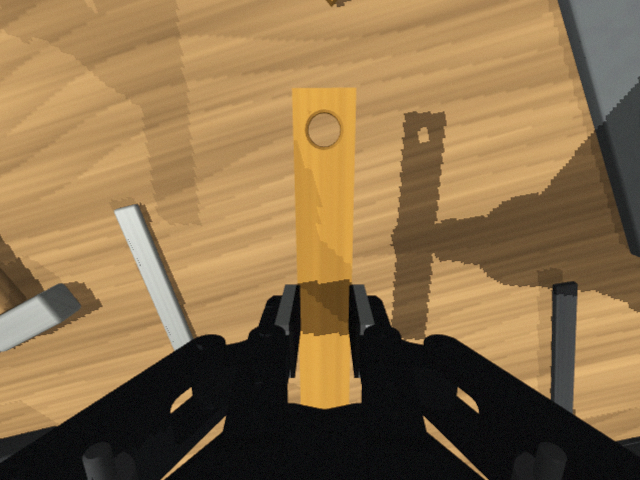

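The blank is held level and central; its hole is in clear view at px (324,130). I carry it to the pin, turning as it goes.

>>> {"fn": "step_arm", "kwargs": {
  "targets": [
    [[0.05,0.1,-0.06],[0,0,0.12]],
    [[0.1,0.2,-0.13],[0,0,0.25]],
    [[0.17,0.32,-0.13],[0,0,0.37]],
    [[0.24,0.44,-0.13],[0,0,0.5]],
    [[0.3,0.56,-0.13],[0,0,0.62]],
    [[0.36,0.67,-0.13],[0,0,0.75]],
    [[0.42,0.78,-0.13],[0,0,0.87]],
    [[0.455,0.845,-0.13],[0,0,0.87]],
    [[0.455,0.845,-0.13],[0,0,0.87]]
  ]
}}

```text
time_s: 7.05
position: [0.477, 0.0392, 0.145]
tool_rot: [[-0.579, 0.815, -0.005], [0.815, 0.579, 0.002], [0.004, -0.003, -1.0]]
ft_force: [0.0, -0.6, -3.7]
grip_width: 0.0217
gripper_force: 49.8
```

>>> {"fn": "step_arm", "kwargs": {
  "targets": [
    [[0,0,0],[0,0,0.12]],
    [[0,0,0],[0,0,0.25]],
    [[0,0,0],[0,0,0.38]],
    [[0,0,0],[0,0,0.5]],
    [[0,0,0],[0,0,0.63]],
    [[0,0,0],[0,0,0.76]],
    [[0,0,0],[0,0,0.87]]
  ]
}}

```text
time_s: 7.63
position: [0.4788, 0.0351, 0.145]
tool_rot: [[0.074, 0.997, -0.003], [0.997, -0.074, 0.0], [0.0, -0.003, -1.0]]
ft_force: [0.4, -0.5, -3.8]
grip_width: 0.0216
gripper_force: 49.8
```

>>> {"fn": "step_arm", "kwargs": {
  "targets": [
    [[0,0,0],[0,0,0.12]],
    [[0,0,0],[0,0,0.25]],
    [[0,0,0],[0,0,0.38]],
    [[0,0,0],[0,0,0.5]],
    [[0,0,0],[0,0,0.63]],
    [[0,0,0],[0,0,0.76]],
    [[0,0,0],[0,0,0.87]]
  ]
}}

```text
time_s: 8.22
position: [0.4788, 0.0351, 0.145]
tool_rot: [[0.687, 0.726, -0.003], [0.726, -0.687, 0.001], [-0.002, -0.003, -1.0]]
ft_force: [0.3, -0.7, -3.8]
grip_width: 0.0216
gripper_force: 49.8
```

>>> {"fn": "step_arm", "kwargs": {
  "targets": [
    [[0,0,0],[0,0,0.12]],
    [[0,0,0],[0,0,0.25]],
    [[0,0,0],[0,0,0.38]],
    [[0,0,0],[0,0,0.5]],
    [[0,0,0],[0,0,0.63]],
    [[0,0,0],[0,0,0.76]],
    [[0,0,0],[0,0,0.87]]
  ]
}}

```text
time_s: 8.8
position: [0.4788, 0.0351, 0.145]
tool_rot: [[0.992, 0.129, -0.003], [0.129, -0.992, 0.001], [-0.003, -0.001, -1.0]]
ft_force: [-1.3, 0.0, -3.4]
grip_width: 0.0212
gripper_force: 49.8
```

>>> {"fn": "step_arm", "kwargs": {
  "targets": [
    [[0,0,0],[0,0,0.12]],
    [[0,0,0],[0,0,0.25]],
    [[0,0,0],[0,0,0.38]],
    [[0,0,0],[0,0,0.5]],
    [[0,0,0],[0,0,0.63]],
    [[0,0,0],[0,0,0.76]],
    [[0,0,0],[0,0,0.87]],
    [[0,0,0],[0,0,0.87]]
  ]
}}

```text
time_s: 9.47
position: [0.4789, 0.0351, 0.1451]
tool_rot: [[0.852, -0.524, -0.003], [-0.524, -0.852, 0.0], [-0.003, 0.001, -1.0]]
ft_force: [0.0, -0.3, -4.2]
grip_width: 0.0221
gripper_force: 49.8
```

```bash
python3 - <<'E'
from h import *
go(.480,.0355,.07,-32)
d=cap('wrist'); t=cap('top'); holepose(d,env.observe()['position'][2]+.004)
c=cv2.resize(d['img'][40:290,200:530],(792,600),interpolation=cv2.INTER_CUBIC); save(c,'w4.png')
E
```

```text
t 9.4667 pos [0.4789 0.0351 0.1451] hd -31.59 F [ 0.  -0.3 -4.2] w 0.0221 shift [ 0.0032 -0.0034  0.2503] turn [0.0015 0.0036 0.009 ]
comp [  293    89    59   321 10232] rect [493.7  25.7] [ 23.6 145.9] 59.34 holes [(array([324. , 129.7]), np.int32(904), array([ 0.5436, -0.0053,  0.1495])), (array([301.6, 134.3]), np.int32(33), array([0.5466, 0.0029, 0.1495])), (array([314.1, 215.1]), np.int32(1150), array([0.5172, 0.0156, 0.1495])), (array([304.6, 210.3]), np.int32(87), array([0.521 , 0.0178, 0.1495])), (array([332.4, 365.4]), np.int32(34), array([0.451 , 0.0469, 0.1495])), (array([328.5, 400.3]), np.int32(33), array([0.4347, 0.059 , 0.1495]))]
```

View pics/w4.png

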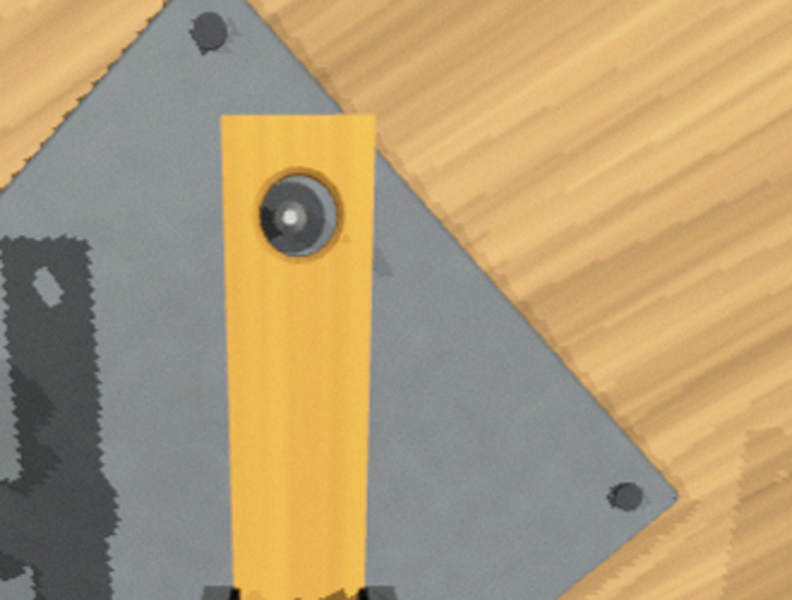

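The pin's tip shows through the hole at full-image px (320.8,130.4); the hole's centre is at (324,129.7). I work out the offset in world axes.

```bash
python3 - <<'E'
from h import *
d=ld('wrist')
o=env.observe();R=o['tool_rot'];p=o['position']
pin=unproj(d,320.8,130.4,plane=.038)
hole=unproj(d,324,129.7,plane=p[2]+.004)
print(pin,hole,'hole in tool',R.T@(hole-p),'err tool',R.T@(pin-hole))
# plate heading via corner bolts in top view: fit plate edges
t=ld('top');P=[];
for a in [(380,45),(25,128),(455,360),(95,443)]: P.append(unproj(t,220+a[0]/4,190+a[1]/4,plane=.012)); 
P=np.array(P);print(P)
for i,j in ((0,1),(2,3)): v=P[j]-P[i];print(np.degrees(np.arctan2(v[1],v[0])),np.linalg.norm(v))
E
```

```text
[ 0.54525985 -0.00374058  0.038     ] [ 0.5435516  -0.00531946  0.14949453] hole in tool [ 0.07609592  0.00115769 -0.00415025] err tool [ 0.00086266 -0.00233089  0.1114911 ]
[[ 0.61543249 -0.02176258  0.012     ]
 [ 0.55929095  0.23282274  0.012     ]
 [ 0.38882799 -0.07121991  0.012     ]
 [ 0.33508542  0.17996498  0.012     ]]
102.43591786543895 0.2607020489375708
102.07670549060595 0.25686984240718047
```

>>> {"fn": "step_arm", "kwargs": {
  "targets": [
    [[0.003,-0.008,0.08],[0,0.003,0]],
    [[0.003,-0.008,0.17],[0,0.003,0]],
    [[0.003,-0.008,0.25],[0,0.003,0]],
    [[0.003,-0.008,0.3],[0,0.003,0]],
    [[0.003,-0.008,0.315],[0,0.003,0]],
    [[0.003,-0.008,0.315],[0,0.003,0]],
    [[0.003,-0.008,0.315],[0,0.003,0]]
  ]
}}

```text
time_s: 10.15
position: [0.4819, 0.0368, 0.0524]
tool_rot: [[0.854, -0.52, 0.003], [-0.52, -0.854, -0.001], [0.003, -0.0, -1.0]]
ft_force: [1.0, 0.3, -3.4]
grip_width: 0.0218
gripper_force: 49.8
```

```bash
python3 - <<'E'
from h import *
go(.480,.0355,.016,-32)
d=cap('wrist'); holepose(d,env.observe()['position'][2]+.004)
c=cv2.resize(d['img'][90:170,270:380],(660,480),interpolation=cv2.INTER_CUBIC); save(c,'w5.png')
E
```

```text
t 10.15 pos [0.4819 0.0368 0.0524] hd -31.35 F [ 1.   0.3 -3.4] w 0.0218 shift [-0.0036  0.007   0.1213] turn [-0.0003 -0.0036  0.0145]
comp [ 298  284   52   77 3284] rect [475.2  40.2] [23.1 38.9] 58.71 holes []
comp [ 105  329   46   47 1183] rect [507.4 124.6] [17.4 24.6] 8.09 holes []
```

View pics/w5.png

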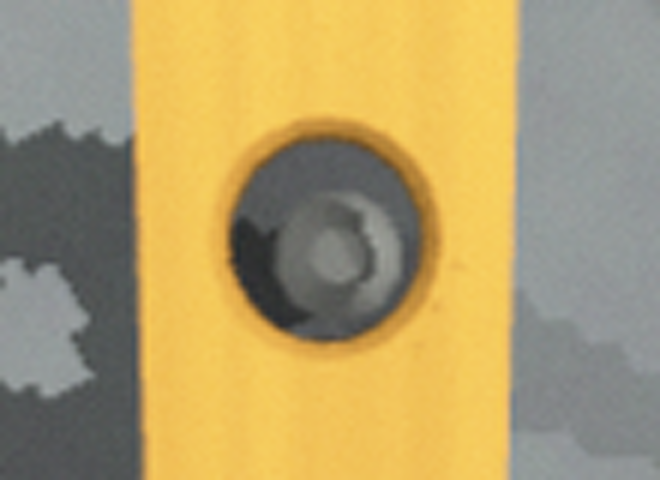

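The pin's tip sits at crop (338,254) against the hole's centre at (326,240), which is about 0.8 mm off. I correct this and lower slowly.

>>> {"fn": "step_arm", "kwargs": {
  "targets": [
    [[-0.003,0.003,0.01],[0,0,0]],
    [[-0.003,0.003,0.02],[0,0,0]],
    [[-0.003,0.003,0.03],[0,0,0]],
    [[-0.003,0.003,0.04],[0,0,0]],
    [[-0.003,0.003,0.05],[0,0,0]],
    [[-0.003,0.003,0.06],[0,0,0]],
    [[-0.003,0.003,0.06],[0,0,0]]
  ]
}}

```text
time_s: 10.78
position: [0.4801, 0.0366, 0.0333]
tool_rot: [[0.853, -0.521, 0.001], [-0.521, -0.853, -0.001], [0.001, 0.0, -1.0]]
ft_force: [0.1, 0.2, -3.3]
grip_width: 0.0219
gripper_force: 49.8
```

```bash
python3 - <<'E'
from h import *
go(.4819,.0368,.016,-32); print(env.observe()['wrist_torque'])
E
```

```text
t 10.7833 pos [0.4801 0.0366 0.0333] hd -31.41 F [ 0.1  0.2 -3.3] w 0.0219 shift [ 0.0047 -0.0037  0.0577] turn [ 0.0005 -0.0018  0.0132]
[-0.0026596  -0.00024484 -0.01619405]
```

>>> {"fn": "step_arm", "kwargs": {
  "targets": [
    [[0,0,0.008],[0,0,0]],
    [[0,0,0.016],[0,0,0]],
    [[0,0,0.024],[0,0,0]],
    [[0,0,0.031],[0,0,0]],
    [[0,0,0.038],[0,0,0]],
    [[0,0,0.043],[0,0,0]],
    [[0,0,0.048],[0,0,0]],
    [[0,0,0.052],[0,0,0]],
    [[0,0,0.052],[0,0,0]]
  ]
}}

```text
time_s: 11.53
position: [0.4803, 0.0366, 0.0181]
tool_rot: [[0.853, -0.521, 0.002], [-0.521, -0.853, -0.001], [0.002, 0.0, -1.0]]
ft_force: [-0.7, -0.2, -3.4]
grip_width: 0.022
gripper_force: 49.8
```

```bash
python3 - <<'E'
from h import *
go(.4801,.0366,.016,-32); print(env.observe()['wrist_torque'])
E
```

```text
t 11.5333 pos [0.4803 0.0366 0.0181] hd -31.41 F [-0.7 -0.2 -3.4] w 0.022 shift [-0.0006  0.0003  0.0071] turn [ 0.0001 -0.0026  0.0132]
[-0.02475278 -0.00043832  0.02529166]
```

Still free of contact. About 1.5 mm more to go, then I release.

>>> {"fn": "step_arm", "kwargs": {
  "targets": [
    [[0,0,0.002],[0,0,0]],
    [[0,0,0.004],[0,0,0]],
    [[0,0,0.005],[0,0,0]],
    [[0,0,0.005],[0,0,0]]
  ]
}}

```text
time_s: 11.87
position: [0.4804, 0.0366, 0.0168]
tool_rot: [[0.853, -0.521, 0.002], [-0.521, -0.853, -0.001], [0.002, 0.0, -1.0]]
ft_force: [-0.7, -0.9, -3.1]
grip_width: 0.0217
gripper_force: 49.8
```

>>> {"fn": "step_arm", "kwargs": {
  "targets": [
    [[0,0,0],[0,0,0]],
    [[0,0,0],[0,0,0]],
    [[0,0,0],[0,0,0]],
    [[0,0,0],[0,0,0]],
    [[0,0,0],[0,0,0]]
  ],
  "jaw": 45
}}

```text
time_s: 12.28
position: [0.4805, 0.0365, 0.017]
tool_rot: [[0.853, -0.521, 0.002], [-0.521, -0.853, -0.001], [0.003, -0.0, -1.0]]
ft_force: [0.6, 0.9, 0.6]
grip_width: 0.0449
gripper_force: 0.0
```

>>> {"fn": "step_arm", "kwargs": {
  "targets": [
    [[0,0,-0.03],[0,0,0]],
    [[0,0,-0.08],[0,0,0]],
    [[0,0,-0.15],[0,0,0]],
    [[0,0,-0.25],[0,0,0]],
    [[0,0,-0.35],[0,0,0]],
    [[0,0,-0.35],[0,0,0]]
  ]
}}

```text
time_s: 12.78
position: [0.4824, 0.0365, 0.1273]
tool_rot: [[0.854, -0.521, 0.012], [-0.521, -0.854, -0.003], [0.011, -0.004, -1.0]]
ft_force: [1.7, -0.4, 0.8]
grip_width: 0.0453
gripper_force: 0.0
```

```bash
python3 - <<'E'
from h import *
go(.4801,.0366,.016,-32)
d=cap('wrist'); t=cap('top'); holepose(d,.02)
p=unproj(d,*proj(d,[.545,-.004,.038])[0],plane=.038)
for dd in (d,): 
    P=[unproj(dd,u,v) for u in range(0,640,2) for v in range(0,300,2)]
    P=np.array([q for q in P if .032<q[2]<.045 and np.hypot(q[0]-.545,q[1]+.004)<.015]); print('pin tip',P.mean(0) if len(P) else None,len(P))
save(d['img'],'w6.png')
E
```

```text
t 12.7833 pos [0.4824 0.0365 0.1273] hd -31.39 F [ 1.7 -0.4  0.8] w 0.0453 shift [-0.011   0.0049  0.3709] turn [-0.0047 -0.0144  0.0135]
comp [ 310  115   32  201 2872] rect [492.1  29.5] [ 22.6 153.4] 58.01 holes [(array([325.8, 136.3]), np.int32(289), array([ 0.5453, -0.0034,  0.02  ])), (array([320.3, 152.5]), np.int32(53), array([0.5379, 0.0056, 0.02  ]))]
pin tip [ 0.54550549 -0.00371057  0.03471624] 23
```

View pics/w6.png

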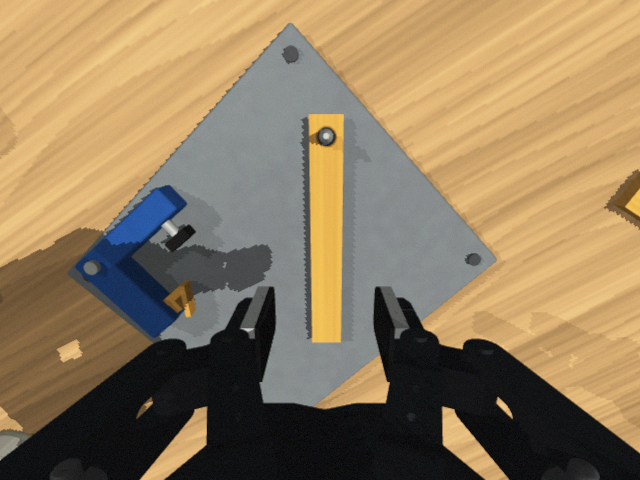

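The blank lies flat on the pin at 46° short of the stop, with the pin through the hole at px (326,136). The rubber buffer is at (178,236) and the catch at (180,298). I close the fingers, turn them a quarter round and move behind the blank to push.

>>> {"fn": "step_arm", "kwargs": {
  "targets": [
    [[-0.135,0.147,0],[0,0,-0.99]],
    [[-0.135,0.147,0],[0,0,-0.99]],
    [[-0.135,0.147,0],[0,0,-0.99]],
    [[-0.135,0.147,0],[0,0,-0.99]],
    [[-0.135,0.147,0],[0,0,-0.99]],
    [[-0.135,0.147,0],[0,0,-0.99]],
    [[-0.135,0.147,0],[0,0,-0.99]]
  ],
  "jaw": 0,
  "grip_force": 20
}}

```text
time_s: 13.47
position: [0.4219, 0.0203, 0.1209]
tool_rot: [[0.972, 0.234, -0.0], [0.234, -0.972, -0.001], [-0.0, 0.001, -1.0]]
ft_force: [-0.3, 0.2, -0.2]
grip_width: -0.0
gripper_force: 0.0
```

>>> {"fn": "step_arm", "kwargs": {
  "targets": [
    [[0,0,0],[0,0,-0.99]],
    [[0,0,0],[0,0,-0.99]],
    [[0,0,0],[0,0,-0.99]],
    [[0,0,0],[0,0,-0.99]],
    [[0,0,0],[0,0,-0.99]],
    [[0,0,0],[0,0,-0.99]],
    [[0,0,0],[0,0,-0.99]],
    [[0,0,0],[0,0,-0.99]]
  ]
}}

```text
time_s: 14.13
position: [0.422, 0.0203, 0.1209]
tool_rot: [[0.534, 0.846, -0.0], [0.846, -0.534, -0.001], [-0.001, 0.0, -1.0]]
ft_force: [-0.4, 0.5, -0.1]
grip_width: 0.0002
gripper_force: 0.0
```

```bash
cat >> h.py <<'E'
PIN=np.array([.5454,-.0037]); JY=np.radians(102.3)
ey=np.array([np.cos(JY),np.sin(JY)]); ex=np.array([ey[1],-ey[0]])
def jig(p): v=np.array(p[:2])-PIN; return np.array([v@ex,v@ey])*1000
def pushpt(theta,r,off):  # TCP pushing blank at angle theta (deg short of +y); off = mm of gap incl half width+finger
    a=JY+np.radians(theta); u=np.array([np.cos(a),np.sin(a)]); n=np.array([u[1],-u[0]])
    return PIN+u*r/1000-n*off/1000, np.degrees(a)-90
E
python3 - <<'E'
from h import *
xy,h=pushpt(46,115,43); print(xy,h); go(*xy,.015,h)
d=ld('wrist')
# buffer/catch from previous close picture with depth
for n,a in {'buf_face':(186,240),'buf_mid':(178,236),'catch_tip':(191,316),'carr':(150,330),'catchmid':(180,298)}.items():
    q=unproj(d,*a); print(n,q.round(4),jig(q).round(1))
d2=cap('wrist'); save(d2['img'],'w7.png')
hsv=cv2.cvtColor(d2['img'],cv2.COLOR_RGB2HSV)
z=d2['z_map']; v,u=np.nonzero(z>0); 
K=d2['intrinsics'];R=cv2.Rodrigues(np.array(d2['rvec'],float))[0];t=np.ravel(d2['tvec'])
P=(np.linalg.inv(K)@np.vstack([u,v,np.ones_like(u)])*z[v,u]).T-t; P=P@R
J=np.c_[(P[:,:2]-PIN)@ex,(P[:,:2]-PIN)@ey,P[:,2]]*1000
C=hsv[v,u]
plate=(abs(J[:,2]-12)<3)&(J[:,0]<60)&(J[:,0]>-160)&(J[:,1]>0)&(J[:,1]<220); print('plate z',np.median(J[plate,2]))
dark=(C[:,2]<50)&(J[:,2]>17)&(J[:,2]<40)&(J[:,0]>-40)&(J[:,0]<60)&(J[:,1]>90)&(J[:,1]<170)
print('buffer',dark.sum(),J[dark].min(0),J[dark].max(0),np.median(J[dark],0))
blue=(C[:,0]>100)&(C[:,0]<125)&(C[:,1]>150)&(J[:,2]>28)&(J[:,2]<40)
v=J[blue]; r=cv2.minAreaRect(v[:,:2].astype(np.float32)); print('blue',blue.sum(),r,v.min(0),v.max(0))
# plate orientation
m=abs(J[:,2]-12)<3; m&=(C[:,1]<60); r=cv2.minAreaRect(J[m][:,:2].astype(np.float32)); print('plate',r)
E
```

```text
[0.42496144 0.02014436] 58.29999999999998
t 14.1333 pos [0.422  0.0203 0.1209] hd 57.75 F [-0.4  0.5 -0.1] w 0.0002 shift [0.0051 0.0085 0.3531] turn [ 0.0004  0.0008 -0.0123]
buf_face [0.536  0.1273 0.0195] [ 18.8 130. ]
buf_mid [0.5418 0.1254 0.0293] [ 24.  126.9]
catch_tip [0.4803 0.1695 0.0111] [-26.7 183.1]
carr [0.4926 0.1899 0.0331] [-10.3 200.4]
catchmid [0.4997 0.1621 0.0187] [ -9.3 171.7]
plate z 10.764259875251357
buffer 210 [ 18.18684733 120.82303763  17.00059455] [ 25.50050062 131.32513189  29.43974081] [ 19.29803796 123.82701782  25.83654246]Traceback (most recent call last):
  File "<stdin>", line 18, in <module>
    return umr_minimum(a, axis, None, out, keepdims, initial, where)
ValueError: zero-size array to reduction operation minimum which has no identity
```

The buffer face stands at about jig x 18.5, against 10.5 for the mid setting, so the carriage is set about 3.5° beyond mid. I expect the end place near θ = −3.5° and will confirm it by feel. Now down to z 0.015.

>>> {"fn": "step_arm", "kwargs": {
  "targets": [
    [[0.005,0.008,0.1],[0,0,-0.012]],
    [[0.005,0.008,0.2],[0,0,-0.012]],
    [[0.005,0.008,0.28],[0,0,-0.012]],
    [[0.005,0.008,0.32],[0,0,-0.012]],
    [[0.005,0.008,0.34],[0,0,-0.012]],
    [[0.005,0.008,0.35],[0,0,-0.012]],
    [[0.005,0.008,0.35],[0,0,-0.012]],
    [[0.005,0.008,0.35],[0,0,-0.012]]
  ]
}}

```text
time_s: 14.85
position: [0.426, 0.02, 0.0173]
tool_rot: [[0.527, 0.85, 0.003], [0.85, -0.527, -0.001], [0.0, 0.003, -1.0]]
ft_force: [-0.3, -0.2, 0.6]
grip_width: -0.0
gripper_force: 0.0
```

```bash
cat >> h.py <<'E'
def plan(thetas,r=115,off=23,z=.0155):
    for th in thetas:
        xy,h=pushpt(th,r,off); print('theta',th,end=' '); go(*xy,z,h)
E
python3 - <<'E'
from h import *
plan([46,41,36,31,26,21,16])
E
```

```text
theta 46 t 14.85 pos [0.426  0.02   0.0173] hd 58.21 F [-0.3 -0.2  0.6] w -0.0 shift [ 0.0653 -0.0034  0.006 ] turn [ 0.0043 -0.0005 -0.0019]
theta 41 t 14.85 pos [0.426  0.02   0.0173] hd 58.21 F [-0.3 -0.2  0.6] w -0.0 shift [ 0.099  -0.0086  0.0059] turn [ 0.0042 -0.0007  0.1092]
theta 36 t 14.85 pos [0.426  0.02   0.0173] hd 58.21 F [-0.3 -0.2  0.6] w -0.0 shift [ 0.133 -0.011  0.006] turn [ 0.0042 -0.0008  0.2203]
theta 31 t 14.85 pos [0.426  0.02   0.0173] hd 58.21 F [-0.3 -0.2  0.6] w -0.0 shift [ 0.1671 -0.0103  0.006 ] turn [ 0.0042 -0.001   0.3314]
theta 26 t 14.85 pos [0.426  0.02   0.0173] hd 58.21 F [-0.3 -0.2  0.6] w -0.0 shift [ 0.201  -0.0067  0.006 ] turn [ 0.0041 -0.0012  0.4425]
theta 21 t 14.85 pos [0.426  0.02   0.0173] hd 58.21 F [-0.3 -0.2  0.6] w -0.0 shift [ 2.345e-01 -1.000e-04  6.000e-03] turn [ 0.0041 -0.0014  0.5536]
theta 16 t 14.85 pos [0.426  0.02   0.0173] hd 58.21 F [-0.3 -0.2  0.6] w -0.0 shift [0.2673 0.0093 0.0061] turn [ 0.004  -0.0016  0.6647]
```

>>> {"fn": "step_arm", "kwargs": {
  "targets": [
    [[0.02,-0.001,0.005],[0.004,0,0]],
    [[0.04,-0.002,0.006],[0.004,0,0]],
    [[0.055,-0.003,0.006],[0.004,0,0]],
    [[0.065,-0.003,0.006],[0.004,0,0]],
    [[0.08,-0.006,0.006],[0.004,0,0.05]],
    [[0.1,-0.009,0.006],[0.004,0,0.11]],
    [[0.116,-0.01,0.006],[0.004,0,0.165]],
    [[0.133,-0.011,0.006],[0.004,0,0.22]],
    [[0.15,-0.011,0.006],[0.004,0,0.275]],
    [[0.167,-0.01,0.006],[0.004,0,0.33]]
  ]
}}

```text
time_s: 15.68
position: [0.4493, 0.0646, 0.0151]
tool_rot: [[0.728, 0.686, -0.001], [0.686, -0.728, 0.0], [-0.001, -0.001, -1.0]]
ft_force: [-2.4, -2.2, 2.2]
grip_width: 0.0006
gripper_force: 1.4
```

```bash
python3 - <<'E'
from h import *
plan([26,21,17,14,12])
d=cap('wrist'); holepose(d,.02)
E
```

```text
theta 26 t 15.6833 pos [0.4493 0.0646 0.0151] hd 43.29 F [-2.4 -2.2  2.2] w 0.0006 shift [ 0.034  -0.0031 -0.0014] turn [-0.0014  0.0008  0.111 ]
theta 21 t 15.6833 pos [0.4493 0.0646 0.0151] hd 43.29 F [-2.4 -2.2  2.2] w 0.0006 shift [ 0.0681 -0.0054 -0.0014] turn [-0.0013  0.0008  0.2221]
theta 17 t 15.6833 pos [0.4493 0.0646 0.0151] hd 43.29 F [-2.4 -2.2  2.2] w 0.0006 shift [ 0.0954 -0.0051 -0.0014] turn [-0.0013  0.0009  0.311 ]
theta 14 t 15.6833 pos [0.4493 0.0646 0.0151] hd 43.29 F [-2.4 -2.2  2.2] w 0.0006 shift [ 0.1158 -0.0036 -0.0014] turn [-0.0013  0.0009  0.3776]
theta 12 t 15.6833 pos [0.4493 0.0646 0.0151] hd 43.29 F [-2.4 -2.2  2.2] w 0.0006 shift [ 0.1293 -0.002  -0.0014] turn [-0.0013  0.0009  0.4221]
comp [ 190    9   77   79 3123] rect [496.5 158.4] [24.4 24.5] 8.85 holes [(array([227.8,  51.6]), np.int32(122), array([0.5002, 0.1594, 0.02  ]))]
comp [  206   229   424    56 10999] rect [493.4  52.8] [ 24.8 175.7] 43.36 holes []
```

Sliding at about 3 N, and the blank follows at θ = 31°. I go on to θ = 16°.

>>> {"fn": "step_arm", "kwargs": {
  "targets": [
    [[0.01,-0.001,0],[0,0,0.03]],
    [[0.02,-0.002,0],[0,0,0.065]],
    [[0.03,-0.003,0],[0,0,0.1]],
    [[0.04,-0.004,0],[0,0,0.13]],
    [[0.05,-0.004,0],[0,0,0.165]],
    [[0.06,-0.005,0],[0,0,0.2]],
    [[0.07,-0.005,0],[0,0,0.23]],
    [[0.08,-0.005,0],[0,0,0.26]],
    [[0.09,-0.005,0],[0,0,0.295]],
    [[0.1,-0.005,0],[0,0,0.325]]
  ]
}}

```text
time_s: 16.57
position: [0.4699, 0.086, 0.015]
tool_rot: [[0.877, 0.481, -0.002], [0.481, -0.877, 0.001], [-0.001, -0.001, -1.0]]
ft_force: [-1.9, -2.2, 1.7]
grip_width: 0.0
gripper_force: 1.3
```

```bash
python3 - <<'E'
from h import *
plan([14,10,7,4,2,0,-2,-3.5])
E
```

```text
theta 14 t 16.5667 pos [0.4699 0.086  0.015 ] hd 28.77 F [-1.9 -2.2  1.7] w 0.0 shift [ 0.0167 -0.0029 -0.0017] turn [-0.0015  0.0014  0.0548]
theta 10 t 16.5667 pos [0.4699 0.086  0.015 ] hd 28.77 F [-1.9 -2.2  1.7] w 0.0 shift [ 0.0438 -0.0061 -0.0018] turn [-0.0014  0.0014  0.1437]
theta 7 t 16.5667 pos [0.4699 0.086  0.015 ] hd 28.77 F [-1.9 -2.2  1.7] w 0.0 shift [ 0.0642 -0.0073 -0.0018] turn [-0.0014  0.0015  0.2103]
theta 4 t 16.5667 pos [0.4699 0.086  0.015 ] hd 28.77 F [-1.9 -2.2  1.7] w 0.0 shift [ 0.0847 -0.0074 -0.0018] turn [-0.0013  0.0015  0.277 ]
theta 2 t 16.5667 pos [0.4699 0.086  0.015 ] hd 28.77 F [-1.9 -2.2  1.7] w 0.0 shift [ 0.0983 -0.0069 -0.0018] turn [-0.0013  0.0015  0.3215]
theta 0 t 16.5667 pos [0.4699 0.086  0.015 ] hd 28.77 F [-1.9 -2.2  1.7] w 0.0 shift [ 0.1119 -0.0059 -0.0018] turn [-0.0013  0.0016  0.3659]
theta -2 t 16.5667 pos [0.4699 0.086  0.015 ] hd 28.77 F [-1.9 -2.2  1.7] w 0.0 shift [ 0.1255 -0.0045 -0.0019] turn [-0.0013  0.0016  0.4103]
theta -3.5 t 16.5667 pos [0.4699 0.086  0.015 ] hd 28.77 F [-1.9 -2.2  1.7] w 0.0 shift [ 0.1356 -0.003  -0.0019] turn [-0.0012  0.0016  0.4437]
```

>>> {"fn": "step_arm", "kwargs": {
  "targets": [
    [[0.008,-0.001,0],[0,0,0.027]],
    [[0.017,-0.003,0],[0,0,0.055]],
    [[0.025,-0.004,0],[0,0,0.083]],
    [[0.034,-0.005,0],[0,0,0.11]],
    [[0.042,-0.006,0],[0,0,0.138]],
    [[0.051,-0.007,0],[0,0,0.166]],
    [[0.059,-0.007,0],[0,0,0.194]],
    [[0.067,-0.007,0],[0,0,0.22]],
    [[0.076,-0.007,0],[0,0,0.25]],
    [[0.085,-0.007,0],[0,0,0.277]]
  ]
}}

```text
time_s: 17.4
position: [0.49, 0.0998, 0.0148]
tool_rot: [[0.96, 0.28, -0.005], [0.28, -0.96, 0.0], [-0.004, -0.001, -1.0]]
ft_force: [-3.6, -0.9, 1.0]
grip_width: -0.0002
gripper_force: 1.1
```

```bash
python3 - <<'E'
from h import *
plan([2,0,-2,-3,-3.5,-4,-5])
d=cap('wrist'); holepose(d,.02)
E
```

```text
theta 2 t 17.4 pos [0.49   0.0998 0.0148] hd 16.24 F [-3.6 -0.9  1. ] w -0.0002 shift [ 0.0172 -0.0027 -0.0026] turn [-0.0016  0.0057  0.0432]
theta 0 t 17.4 pos [0.49   0.0998 0.0148] hd 16.24 F [-3.6 -0.9  1. ] w -0.0002 shift [ 0.0307 -0.0047 -0.0026] turn [-0.0015  0.0058  0.0876]
theta -2 t 17.4 pos [0.49   0.0998 0.0148] hd 16.24 F [-3.6 -0.9  1. ] w -0.0002 shift [ 0.0443 -0.0062 -0.0027] turn [-0.0014  0.0058  0.132 ]
theta -3 t 17.4 pos [0.49   0.0998 0.0148] hd 16.24 F [-3.6 -0.9  1. ] w -0.0002 shift [ 0.0511 -0.0068 -0.0027] turn [-0.0014  0.0058  0.1543]
theta -3.5 t 17.4 pos [0.49   0.0998 0.0148] hd 16.24 F [-3.6 -0.9  1. ] w -0.0002 shift [ 0.0545 -0.007  -0.0027] turn [-0.0014  0.0058  0.1654]
theta -4 t 17.4 pos [0.49   0.0998 0.0148] hd 16.24 F [-3.6 -0.9  1. ] w -0.0002 shift [ 0.0579 -0.0072 -0.0027] turn [-0.0013  0.0058  0.1765]
theta -5 t 17.4 pos [0.49   0.0998 0.0148] hd 16.24 F [-3.6 -0.9  1. ] w -0.0002 shift [ 0.0647 -0.0076 -0.0028] turn [-0.0013  0.0058  0.1987]
comp [  156   221   477    67 11103] rect [521.7  80.8] [ 27.1 199.4] 17.29 holes []
```

>>> {"fn": "step_arm", "kwargs": {
  "targets": [
    [[0.005,-0.001,0],[0,0,0.012]],
    [[0.009,-0.002,0],[0,0,0.024]],
    [[0.013,-0.002,0],[0,0,0.036]],
    [[0.017,-0.003,0],[0,0,0.045]],
    [[0.021,-0.003,0],[0,0,0.057]],
    [[0.025,-0.004,0],[0,0,0.07]],
    [[0.03,-0.005,0],[0,0,0.086]],
    [[0.03,-0.005,0],[0,0,0.086]]
  ]
}}

```text
time_s: 18.12
position: [0.5002, 0.1041, 0.015]
tool_rot: [[0.977, 0.214, 0.0], [0.214, -0.977, 0.001], [0.0, -0.001, -1.0]]
ft_force: [-0.9, -0.4, -0.5]
grip_width: -0.0
gripper_force: 0.4
```

```bash
python3 - <<'E'
from h import *
plan([-2,-3,-4,-5,-6])
d=cap('wrist'); save(d['img'],'w8.png')
E
```

```text
theta -2 t 18.1167 pos [0.5002 0.1041 0.015 ] hd 12.37 F [-0.9 -0.4 -0.5] w -0.0 shift [ 0.0073 -0.0026 -0.0017] turn [-0.0011 -0.0005  0.0459]
theta -3 t 18.1167 pos [0.5002 0.1041 0.015 ] hd 12.37 F [-0.9 -0.4 -0.5] w -0.0 shift [ 0.014  -0.0037 -0.0017] turn [-0.0011 -0.0005  0.0681]
theta -4 t 18.1167 pos [0.5002 0.1041 0.015 ] hd 12.37 F [-0.9 -0.4 -0.5] w -0.0 shift [ 0.0208 -0.0046 -0.0017] turn [-0.0011 -0.0005  0.0904]
theta -5 t 18.1167 pos [0.5002 0.1041 0.015 ] hd 12.37 F [-0.9 -0.4 -0.5] w -0.0 shift [ 0.0276 -0.0054 -0.0017] turn [-0.0011 -0.0005  0.1126]
theta -6 t 18.1167 pos [0.5002 0.1041 0.015 ] hd 12.37 F [-0.9 -0.4 -0.5] w -0.0 shift [ 0.0344 -0.0061 -0.0017] turn [-0.0011 -0.0004  0.1348]
```

View pics/w8.png

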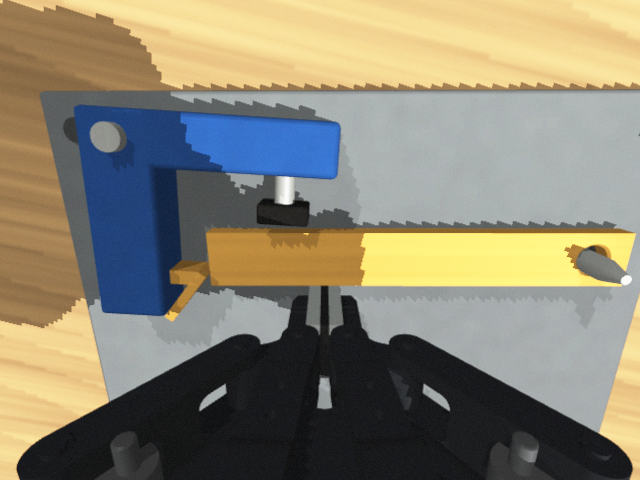

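The blank is on the catch's ramp at px (185,285), and the buffer at (283,212) stands a few mm ahead. From here on I take small steps and watch the force.

>>> {"fn": "step_arm", "kwargs": {
  "targets": [
    [[0.003,-0.001,0],[0,0,0.01]],
    [[0.006,-0.002,0],[0,0,0.03]],
    [[0.009,-0.003,0],[0,0,0.045]],
    [[0.012,-0.003,0],[0,0,0.055]],
    [[0.014,-0.004,0],[0,0,0.065]],
    [[0.014,-0.004,0],[0,0,0.065]]
  ]
}}

```text
time_s: 18.67
position: [0.5038, 0.1061, 0.015]
tool_rot: [[0.986, 0.164, -0.0], [0.164, -0.986, 0.001], [-0.0, -0.001, -1.0]]
ft_force: [-2.6, -2.4, 0.9]
grip_width: -0.0001
gripper_force: 1.4
```

>>> {"fn": "step_arm", "kwargs": {
  "targets": [
    [[0.002,0,0],[0,0,0.008]],
    [[0.004,0,0],[0,0,0.014]],
    [[0.006,-0.001,0],[0,0,0.02]],
    [[0.006,-0.001,0],[0,0,0.02]]
  ]
}}

```text
time_s: 19.0
position: [0.5052, 0.1066, 0.0149]
tool_rot: [[0.989, 0.149, -0.001], [0.149, -0.989, 0.001], [-0.001, -0.001, -1.0]]
ft_force: [-5.3, -1.1, 2.4]
grip_width: 0.0001
gripper_force: 2.2
```

>>> {"fn": "step_arm", "kwargs": {
  "targets": [
    [[0.002,0,0],[0,0,0.005]],
    [[0.004,0,0],[0,0,0.01]],
    [[0.006,-0.001,0],[0,0,0.015]],
    [[0.006,-0.001,0],[0,0,0.015]]
  ]
}}

```text
time_s: 19.33
position: [0.5058, 0.107, 0.0148]
tool_rot: [[0.99, 0.138, -0.004], [0.138, -0.99, 0.0], [-0.004, -0.001, -1.0]]
ft_force: [-9.4, -4.0, 4.6]
grip_width: -0.0
gripper_force: 4.4
```

>>> {"fn": "step_arm", "kwargs": {
  "targets": [
    [[0.002,0,0],[0,0,0.005]],
    [[0.004,0,0],[0,0,0.01]],
    [[0.005,-0.001,0],[0,0,0.015]],
    [[0.005,-0.001,0],[0,0,0.015]]
  ]
}}

```text
time_s: 19.67
position: [0.5063, 0.1074, 0.0147]
tool_rot: [[0.992, 0.126, -0.006], [0.126, -0.992, -0.0], [-0.006, -0.001, -1.0]]
ft_force: [-12.7, -5.1, 6.8]
grip_width: 0.0001
gripper_force: 6.4
```

```bash
python3 - <<'E'
from h import *
plan([-4,-5,-6])
E
```

```text
theta -4 t 19.6667 pos [0.5063 0.1074 0.0147] hd 7.26 F [-12.7  -5.1   6.8] w 0.0001 shift [-0.001   0.002  -0.0026] turn [-0.0009  0.0076 -0.023 ]
theta -5 t 19.6667 pos [0.5063 0.1074 0.0147] hd 7.26 F [-12.7  -5.1   6.8] w 0.0001 shift [ 0.0057  0.0006 -0.0026] turn [-0.0009  0.0076 -0.0008]
theta -6 t 19.6667 pos [0.5063 0.1074 0.0147] hd 7.26 F [-12.7  -5.1   6.8] w 0.0001 shift [ 0.0124 -0.0007 -0.0027] turn [-0.0008  0.0076  0.0214]
```

```bash
cat >> h.py <<'E'
def blank():
    d=cap('wrist'); hsv=cv2.cvtColor(d['img'],cv2.COLOR_RGB2HSV)
    k=cv2.inRange(hsv,(14,130,50),(34,255,255)); v,u=np.nonzero(k)
    K=d['intrinsics'];R=cv2.Rodrigues(np.array(d['rvec'],float))[0];t=np.ravel(d['tvec'])
    C=-R.T@t; W=(np.linalg.inv(K)@np.vstack([u,v,np.ones_like(u)])).T@R
    P=C+W*((.02-C[2])/W[:,2])[:,None]
    J=np.c_[(P[:,:2]-PIN)@ex,(P[:,:2]-PIN)@ey]*1000
    z=d['z_map'][v,u]; H=(C+W*z[:,None])[:,2]
    m=(abs(J[:,0])<45)&(J[:,1]>20)&(J[:,1]<205)&(H>.015); J=J[m]
    c=[];
    for y in range(25,155,5):
        s=J[abs(J[:,1]-y)<2][:,0]
        if len(s)>10: c.append((y,s.min(),s.max()))
    c=np.array(c); w=c[:,2]-c[:,1]; f=np.polyfit(c[:,0],c[:,2],1); print('front edge slope deg',np.degrees(np.arctan(f[0])).round(2),'icpt',f[1].round(2),'res',np.std(c[:,2]-np.polyval(f,c[:,0])).round(2),'width',np.median(w).round(1))
    print('front edge at y=132',np.polyval(f,132).round(1))
    s=J[J[:,1]>155]; 
    for y in range(158,196,3):
        q=s[abs(s[:,1]-y)<1.5][:,0]; print(y,len(q),(q.min().round(1),q.max().round(1)) if len(q) else '',end='; ')
    print()
E
python3 -c "
from h import *
blank()"
```

```text
front edge slope deg 2.09 icpt 16.3 res 1.29 width 24.7
front edge at y=132 21.1
158 453 (np.float64(-7.0), np.float64(23.9)); 161 503 (np.float64(-11.2), np.float64(23.7)); 164 302 (np.float64(-15.0), np.float64(22.9)); 167 237 (np.float64(-18.8), np.float64(1.5)); 170 258 (np.float64(-22.7), np.float64(1.2)); 173 322 (np.float64(-26.1), np.float64(1.5)); 176 334 (np.float64(-27.6), np.float64(1.2)); 179 239 (np.float64(-26.4), np.float64(-0.5)); 182 44 (np.float64(-18.3), np.float64(-3.2)); 185 0 ; 188 0 ; 191 0 ; 194 0 ;
```

The force has reached 13.7 N against the buffer. The catch's tip now shows at jig y 158, behind the blank's rear edge, so it seems to have snapped out. I back off, lift and check.

>>> {"fn": "step_arm", "kwargs": {
  "targets": [
    [[-0.01,0,0],[0,0,0]],
    [[-0.03,0,0],[0,0,0]],
    [[-0.06,0,0],[0,0,0]],
    [[-0.1,0,0],[0,0,0]],
    [[-0.1,0,-0.1],[0,0,0]],
    [[-0.1,0,-0.23],[0,0,0]],
    [[-0.1,0,-0.35],[0,0,0]],
    [[-0.1,0,-0.4],[0,0,0]],
    [[-0.1,0,-0.4],[0,0,0]]
  ]
}}

```text
time_s: 20.47
position: [0.481, 0.104, 0.1387]
tool_rot: [[0.992, 0.126, 0.009], [0.126, -0.992, 0.001], [0.009, 0.0, -1.0]]
ft_force: [-0.9, -0.9, -0.5]
grip_width: 0.0001
gripper_force: 0.0
```

```bash
python3 - <<'E'
from h import *
go(.5,.1,.1,7)
blank()
d=ld('wrist'); hsv=cv2.cvtColor(d['img'],cv2.COLOR_RGB2HSV)
k=cv2.inRange(hsv,(14,130,50),(34,255,255))
# ascii map of brass in jig frame at z=.02 (rows y 150..186, cols x -34..30)
for y in range(186,146,-2):
    s=''
    for x in range(-34,34,2):
        w=PIN+ex*x/1e3+ey*y/1e3; u,v=proj(d,[*w,.02])[0].round().astype(int)
        s+=('#' if k[v,u] else '.') if 0<=u<640 and 0<=v<480 else '?'
    print(y,s)
E
```

```text
t 20.4667 pos [0.481  0.104  0.1387] hd 7.26 F [-0.9 -0.9 -0.5] w 0.0001 shift [0.0601 0.0212 0.1296] turn [ 0.0002 -0.0115  0.0057]
front edge slope deg 3.48 icpt 12.27 res 0.22 width 23.4
front edge at y=132 20.3
158 148 (np.float64(-6.3), np.float64(22.3)); 161 171 (np.float64(-10.7), np.float64(22.5)); 164 116 (np.float64(-14.4), np.float64(21.1)); 167 73 (np.float64(-18.1), np.float64(-0.9)); 170 73 (np.float64(-21.8), np.float64(-0.6)); 173 112 (np.float64(-24.8), np.float64(-0.4)); 176 101 (np.float64(-25.5), np.float64(-0.2)); 179 61 (np.float64(-16.4), np.float64(-0.8)); 182 0 ; 185 0 ; 188 0 ; 191 0 ; 194 0 ; 
186 ..................................
184 ..................................
182 ..................................
180 .........#....#...................
178 .....#...########.................
176 .....##..#########................
174 .....#############................
172 ......###########.................
170 .......####..####.................
168 ........####.####.................
166 .........########.................
164 ...........#############..#.......
162 ............#################.....
160 .............################.....
158 ...............##############.....
156 ................#############.....
154 ................#############.....
152 .................###########......
150 ................############......
148 ................############......
```

With the fingers clear, the map shows the catch's tip at jig (−3,157), out behind the blank's rear edge at x ≈ −1. The blank lies 3.5° past mid, still pressed on the buffer, with its end at x ≈ +10. I hand it in.

```bash
python3 -c "
from rig import close_job
print(close_job())"
```

```text
the job is handed in; nothing more can be done
None
```

The job is handed in, though the hand-in returned no verdict: by the wrist camera the blank lies on the pin and against the stop with the catch out behind it, the hardest push read about 15 N at the wrist, and nothing else was touched.

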